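Steady the hub stand and index the brake hub

TASK

Get the red bench stand ready for work on the scooter's brake hub. First, while the hub stays where it is, swing the stand's folded leg all the way out until it snaps home at the end of its swing. Then pull up the orange index plunger, turn the hub to the hole beside the blue marker, and let the plunger drop fully home in that hole; leave the leg out and do not disturb the spray can, the tool tin or the wrench.

Things in the scene. Friction and masses are not known exactly. Their poses are not given: they have to be found in the camera images.
- stand: Dark red bench stand, bolted down: base 220 x 200 x 25 mm, with a steel index plate (disc, radius 120 mm, top 62 mm above the table) on a vertical axis. Origin: on the table on that axis; z up. Index holes on a 90 mm radius at angles -1.0, 0 and +1.0 rad about z from its own x; the plunger starts in hole 0. The leg is on its -y side.
- head (a joint): Angle (rad) of the turning head about the stand's z, counter-clockwise from above positive, 0 at the start (middle hole), range -1.2 to 1.2. The head carries a grey metal brake hub (radius 58 mm, top 102 mm above the table) and an arm with the plunger 90 mm from the axis. It turns easily once the plunger is lifted.
- plunger (a joint): Lift (m) of the index plunger: 0 fully home in a hole, up to 0.020. The pin leaves its hole at about 0.010; resting on the plate between holes it reads about 0.010. Its spring pushes it down with about 3 N at 0 and 5 N at the top, so it drops by itself when let go over a hole.
- plunger_grip (a point): Middle of the orange plunger knob's grip: an upright round knob 24 mm in diameter and 32 mm tall, its top 14 mm above this point and its underside 18 mm below. When home this point is 110 mm above the table. It rides on the head and moves with it. x, y axes turn with the head.
- leg (a joint): Angle (rad) of the leg: 0 folded along the stand's own +x, growing clockwise from above, 1.5 fully out (about the stand's -y), where it stops. A sprung detent pin near the hinge rides up a ramp (a few N at the knob, from 0.6 rad), passes its crest at about 1.25, then pulls the leg home and holds it.
- leg_grip (a point): Middle of the grip knob at the free end of the aluminium leg: an upright black round knob 26 mm in diameter and 42 mm tall (34 to 76 mm above the table), this point 56 mm above the table and 140 mm from the hinge axis.
- leg_hinge (a point): Top of the leg's vertical hinge (axis along z), 31 mm above the table.
- blue_marker: Blue disc, 20 mm in diameter and 3 mm high, lying on the index plate just outside the hole to use: 107 mm from the stand's axis, at the same angle as the hole. It is beside either the -1.0 or the +1.0 rad hole.
- yellow_marker: Yellow disc of the same size beside the other outer hole, not to be used.
- spray_can: Blue spray can, 54 mm in diameter, 150 mm tall, standing. Origin: centre of its underside.
- tool_tin: Brown tin of 90 mm diameter, 90 mm tall, with tool handles sticking out to 160 mm above the table. Origin: centre of its underside.
- wrench: Steel wrench, 160 mm long, lying on the table along its own x axis. Origin: centre of its underside.

How it is judged:
By the outcome, as a careful person would: the job done as asked, in the order asked, and still so for the second after the job is handed in, with the robot touching nothing.
It also fails if it takes over 54 s, if anything falls off the work surface, if the arm or the gripper's body presses on something with over 40 N, if the wrist force passes 120 N, or if a joint passes its speed limit or range.

ROBOT

A 7-joint arm with a two-finger parallel gripper is mounted at the origin on the work surface. World frame = base frame: x ahead of the robot, y to its left, z up, the work surface at z = 0. Lengths are in m, angles in rad, forces in N, time in s.
With the tool pointing down it reaches from about 0.425 to 0.875 m from the base axis. Payload 4.7 kg.
Tool frame: the origin (TCP) lies where the fingers leave the gripper's body, on its centre line; the fingertips stand 70 mm ahead of it and the grasp point (between the pads) lies 51 mm ahead of it (r.grasp_offset is the distance from the TCP to the grasp point, in m); z points along the fingers, y is the line along which they close (so a half turn about z gives the same grasp; the last joint's range is limited). The gripper opens to 87 mm and grips with 3 to 60 N. Pads are 19 mm wide; open, the fingers measure 117 mm over their backs; the gripper's body (75 mm by 190 mm) begins 51 mm behind the grasp point.
Start: joints at [-1.178, 0.321, -0.07, 1.45, 0.023, 1.371, -0.057], TCP at [0.24, 0.604, 0.292] pointing down, gripper open.
Joint ranges: [-2.86, 2.86], [-0.3, 2.09], [-1.38, 1.24], [0.06, 2.45], [-1.56, 4.7], [0.09, 2.05], [-2.69, 2.69]. Speed limits (rad/s): [2.57, 2.57, 3.14, 3.14, 3.14, 3.14, 3.14].

INTERFACE

Orientations are given as a unit quaternion [w, x, y, z].
In Python, from station import monitor, imaging, job, r gives the robot as it stands.
- The arm moves only by the tool carry_out, never from a script. Its argument "increments" is a list of rows, each a list of 3 entries, a list of its own where there are three numbers: the shift along the world's x, y, z normalised to -1 to 1, where 1 is 0.15 m, then the turn about the world's z normalised to -1 to 1, where 1 is 360 degrees, then the opening, from 0 (shut) to 1 (fully open). In form: [[[x, y, z], twist, hand], ...]. A call has 1 to 8 rows; each row shifts and turns the commanded pose from where the row before left it; what a row does not reach is not made up. A row lasts 1/10 s, in which the tool goes at most 50 mm and 8.59 degrees, less where a joint would pass 70% of its speed; a pose out of reach is approached as far as the arm can. A call with a number of a shift or a turn outside -1 to 1 is refused whole. A call with a gripper value outside its range is refused whole. The fingers move at their own pace and stop on an object; "force" is the grip in N (left out, the last holds). Time passes only in rows, so rows that do not move let the fingers close. It gives the time, the measured TCP pose, the force, the opening and the grip force at its end, in the units of the state.
- monitor.read_state(): the state, without advancing time (a new reading comes with each control period).
- imaging.grab_frame(name): name is "scene" or "top" or "wrist"; returns (picture, depth): 480x640x3 uint8, red, green, blue; 480x640 float32, m along the optical axis (not along the pixel's ray), 0 where there is no reading.
- imaging.camera_info(name): a dict with "camera_matrix" (3x3 intrinsics, pixels), "R" (3x3) and "t" (3): a world point X has camera coordinates R X + t; the wrist camera has in their place "tool_from_camera" (4x4, takes a point from camera to tool coordinates, whose origin is the TCP and whose axes are the flange's). Camera axes: x right, y down, z forward; pixel columns grow to the right and rows downward; lengths in m; the calibration is good to about 2 mm. A picture is of the moment at which its call begins: read the wrist's pose just before it. camera_info takes no time and is no camera call.
- job.finish_job(): hands the job in; it is judged then, once.
The state is a dict: "time_s": time; "joints": joint angles; "joint_vel": joint speeds; "joint_torque": joint torques, N m; "tool_pos": TCP position; "ee_rot": TCP orientation; "force": force on the tool from outside, world axes, zero at the start; "torque": the same for the moment, N m; "gripper_width": finger opening in m; "grip_force": force on a finger pad.
Only numpy, scipy, OpenCV 4.12 (cv2) and the standard library are available. Lean on these libraries where they do the work, as an engineer would, in place of code of your own. Each camera call takes 0.05 s, during which the arm holds its last target. There are 200 camera calls.

## Working session

There is one attempt and no reset: what is moved stays moved. The work goes in short steps, Python scripts to look and compute and a tool call to move; the robot and the scene stay as the last step left them, time stands still between calls to the robot, and variables do not carry over. Pictures are saved under pics/ and viewed, at most 10 in all, crops included, and the job is handed in when it is done.

Besides the shell and the picture viewer there is one more tool, called after ">>>" in YAML: its name, and indented under it one key for each argument. carry_out: Moves the arm, as the interface text tells. Its arguments: {"type":"object","properties":{"increments":{"type":"array","items":{"type":"array"}},"force":{"type":"number"}},"required":["increments"]}

```bash
mkdir -p pics; ls; python3 - <<'E'
from station import monitor, imaging, job, r
import cv2, numpy as np
s=monitor.read_state(); print(s)
for n in ("scene","top"):
    im,d=imaging.grab_frame(n); cv2.imwrite(f"pics/{n}0.png",im[:,:,::-1]); np.savez(f"{n}0.npz",im=im,d=d)
    print(n,imaging.camera_info(n))
print(imaging.camera_info("wrist"))
E
```

```text
pics
{'time_s': 0.0, 'joints': array([-1.17791594,  0.32186152, -0.07008488,  1.45169323,  0.02262137,
        1.37077004, -0.05687099]), 'joint_vel': array([ 0.0009945 , -0.00025267, -0.00039002,  0.00054568, -0.00074023,
       -0.0009199 ,  0.00092101]), 'joint_torque': array([-1.59783604e-04, -4.91287172e+01, -4.03943891e-01, -3.12528205e+01,
       -6.39874628e-02,  4.36906144e-02,  1.67574149e-04]), 'tool_pos': array([0.24025274, 0.60351826, 0.29112721]), 'ee_rot': array([-1.24682087e-04,  1.88228315e-01,  9.82124817e-01, -9.64479894e-04]), 'force': array([-0.00215934, -0.48172606,  0.25850296]), 'torque': array([-0.00563151,  0.02826447, -0.02304203]), 'grip_force': 0.0, 'gripper_width': 0.08690805295906592}
scene {'camera_matrix': array([[555.39098903,   0.        , 308.75353905],
       [  0.        , 555.39098903, 248.1205046 ],
       [  0.        ,   0.        ,   1.        ]]), 'R': array([[ 0.68704366,  0.72643272,  0.01632492],
       [ 0.52271089, -0.47851255, -0.70554877],
       [-0.50472203,  0.49327603, -0.70847331]]), 't': array([-0.45221455, -0.18925811,  1.5426
[... 256 characters left out ...]
 [-9.96365498e-01,  2.12068119e-02, -8.24988790e-02],
       [ 8.25111612e-02, -2.96677337e-04, -9.96590096e-01]]), 't': array([0.11505835, 0.59147821, 1.08873183])}
{'camera_matrix': array([[366.31547372,   0.        , 325.65427062],
       [  0.        , 366.31547372, 245.85931966],
       [  0.        ,   0.        ,   1.        ]]), 'tool_from_camera': array([[-6.91289903e-04, -9.61540494e-01, -2.74662339e-01,
         7.61017849e-02],
       [ 9.99999624e-01, -5.20721175e-04, -6.93925303e-04,
         3.55733967e-04],
       [ 5.24214783e-04, -2.74662715e-01,  9.61540492e-01,
        -9.26720368e-02],
       [ 0.00000000e+00,  0.00000000e+00,  0.00000000e+00,
         1.00000000e+00]])}
```

View pics/top0.png

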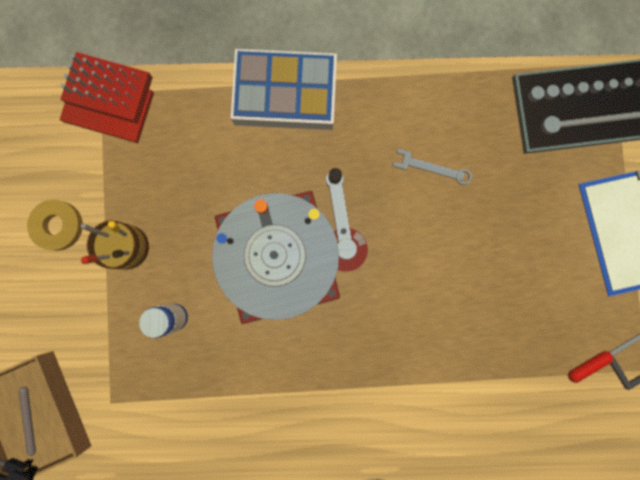

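View pics/scene0.png

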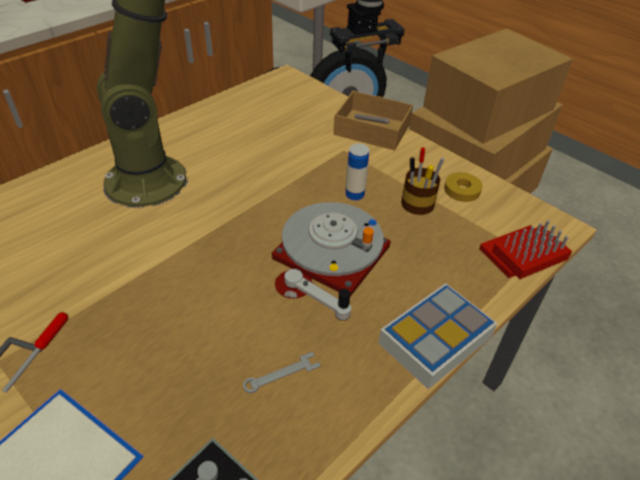

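The top view shows the axis at about (274,255), the plunger at (261,206), blue at (222,238), yellow at (313,214), the leg knob at (335,176) and the hinge at (346,250). In the scene view the plunger is at (367,236), blue at (372,222), yellow at (334,267) and the leg knob at (344,298). Blue is on the +y side, so it should be the +1.0 hole. I'll measure that next.

```bash
cat > h.py <<'E'
import numpy as np, cv2
from station import imaging
def cam(n):
    c=imaging.camera_info(n); return c["camera_matrix"],c["R"],c["t"]
def ray(n,uv):
    K,R,t=cam(n); d=R.T@np.linalg.inv(K)@np.array([*uv,1.]); return -R.T@t,d
def plane(n,uv,z):
    o,d=ray(n,uv); return o+d*(z-o[2])/d[2]
def tri(a,b,na="top",nb="scene"):
    P=[K@np.c_[R,t] for K,R,t in (cam(na),cam(nb))]
    X=cv2.triangulatePoints(P[0],P[1],np.array(a,float).reshape(2,1),np.array(b,float).reshape(2,1)).ravel(); return X[:3]/X[3]
def blob(im,lo,hi,near,rad=25):
    """mask in HSV near a pixel; biggest contour -> centroid, area, bbox"""
    h=cv2.cvtColor(im,cv2.COLOR_RGB2HSV); m=cv2.inRange(h,np.array(lo),np.array(hi))
    k=np.zeros_like(m); cv2.circle(k,near,rad,255,-1); m&=k
    cs,_=cv2.findContours(m,cv2.RETR_EXTERNAL,cv2.CHAIN_APPROX_NONE); c=max(cs,key=cv2.contourArea)
    q=np.zeros_like(m); cv2.drawContours(q,[c],-1,255,-1); M=cv2.moments(q,True)
    return np.array([M["m10"]/M["m00"],M["m01"]/M["m00"]]),M["m00"],cv2.boundingRect(c)
E
python3 - <<'E'
from h import *
np.set_printoptions(precision=4,suppress=True)
T=np.load("top0.npz")["im"];S=np.load("scene0.npz")["im"]
col=dict(orange=((5,170,120),(16,255,255),(261,206),(367,236)),blue=((100,120,60),(125,255,255),(222,238),(372,222)),
 yellow=((20,150,120),(32,255,255),(313,214),(334,267)),knob=((0,0,0),(180,255,55),(335,176),(344,298)))
for k,(lo,hi,a,b) in col.items():
    A=blob(T,lo,hi,a,14);B=blob(S,lo,hi,b,14)
    print(k,A,B,tri(A[0],B[0]))
# plate, hub & hinge by edge ellipses in the top view
h=cv2.cvtColor(T,cv2.COLOR_RGB2HSV); m=cv2.inRange(h,np.array([0,0,80]),np.array([180,60,255]))
k=np.zeros_like(m); cv2.circle(k,(275,255),67,255,-1); m&=k
c=max(cv2.findContours(m,0,1)[0],key=cv2.contourArea); e=cv2.fitEllipse(cv2.convexHull(c)); print("plate",e,plane("top",e[0],.062))
for n,im,ctr,sc in(("top",T,(273,255),5),("scene",S,(335,240),4)):
    x,y=ctr; w=80;cr=im[y-w-10:y+w-10,x-w:x+w+20]; 
    cv2.imwrite(f"pics/{n}_c.png",cv2.resize(cr,None,fx=4,fy=4,interpolation=2)[:600,:,::-1])
for nm,uv in(("axis",(274,255)),("hinge",(346,246))): print(nm,plane("top",uv,.102 if nm=="axis" else .031))
print("can",plane("top",(155,322),.15),"tin",plane("top",(112,246),.09),"wr",plane("top",(402,159),.0),plane("top",(464,176),0))
E
```

```text
orange (array([260.5776, 206.181 ]), 116.0, (255, 200, 12, 13)) (array([367.4737, 234.8346]), 133.0, (363, 227, 10, 16)) [0.6355 0.201  0.1085]
blue (array([221.2308, 237.9538]), 65.0, (217, 234, 10, 9)) (array([371.875 , 222.0312]), 32.0, (368, 220, 8, 5)) [0.5828 0.2806 0.0626]
yellow (array([313.2794, 213.8824]), 68.0, (309, 210, 9, 9)) (array([333.375 , 266.9792]), 48.0, (330, 264, 8, 7)) [0.6248 0.106  0.0633]
knob (array([334.3125, 180.25  ]), 16.0, (331, 178, 8, 5)) (array([343.7958, 297.5916]), 191.0, (339, 289, 12, 19)) [0.6926 0.0662 0.0495]
plate ((276.6856384277344, 255.39834594726562), (127.39872741699219, 131.81967163085938), 68.07949829101562) [0.5479 0.1768 0.062 ]
axis [0.547  0.1789 0.102 ]
hinge [0.5647 0.0442 0.031 ]
can [0.4345 0.381  0.15  ] tin [0.5704 0.4773 0.09  ] wr [ 0.74   -0.0751  0.    ] [ 0.7026 -0.1988  0.    ]
```

View pics/top_c.png

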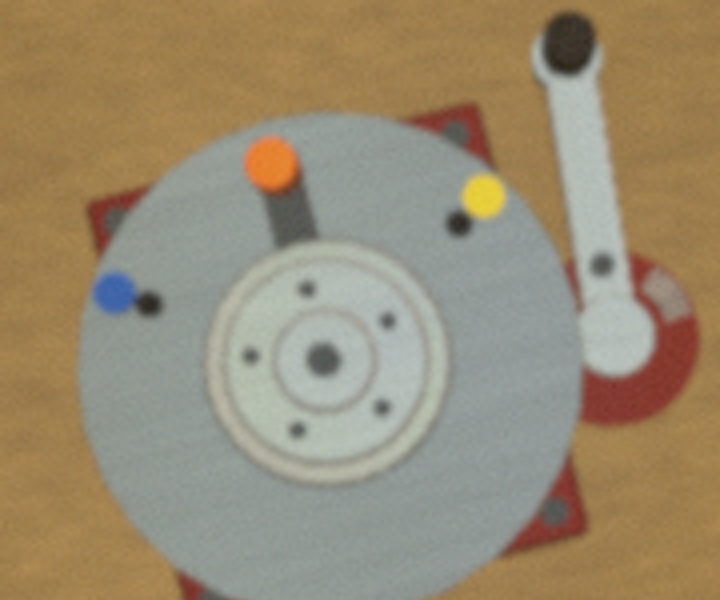

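Crop, with full-image positions: plunger (261,206), hub centre (273.8,255), leg knob top (335.2,175.5) and hinge boss (347.2,249.5). The blue marker is on the + side of the plunger.

```bash
python3 - <<'E'
from h import *
np.set_printoptions(precision=4,suppress=True)
T=np.load("top0.npz")["im"];S=np.load("scene0.npz")["im"]
h=cv2.cvtColor(T,cv2.COLOR_RGB2HSV); print(h[170:182,328:343,2])
A=blob(T,(0,0,0),(180,255,95),(335,176),11); B=blob(S,(0,0,0),(180,255,70),(344,298),14); print(A,B)
# scene: top-face centre of knob = top of bbox + ~3 px
x,y,w,hh=B[2]; tc=(x+w/2-.5,y+w*.35)
print("top tri",tri((335.25,175.5),tc), "plane.076",plane("top",(335.25,175.5),.076),"scene .056",plane("scene",B[0],.056))
hg=plane("top",(347.25,249.5),.031); print("hinge",hg)
for k in (plane("top",(335.25,175.5),.076),plane("scene",B[0],.056)):
    v=k-hg; print(np.hypot(*v[:2]),np.arctan2(v[1],v[0]))
o=plane("top",(260.6,206.2),.118); print("orange",o)
o=plane("scene",(367.5,234.8),.108); print("orange scene",o)
ax=np.array([.547,.1785])
for a in (.245,):
  print("target",ax+.09*np.array([np.cos(a+1),np.sin(a+1)]), "start",ax+.09*np.array([np.cos(a),np.sin(a)]))
E
```

```text
[[150 129 106  77  63  55  57  55  62  62  69  78 104 136 154]
 [144 117  83  66  57  55  63  59  64  60  61  61  85 122 146]
 [137 104  71  57  57  58  64  59  66  56  58  59  71 106 138]
 [130  95  67  59  55  57  56  62  63  62  61  61  69  96 136]
 [133  88  66  61  58  59  62  61  63  60  63  63  62  96 140]
 [124  82  66  61  63  64  61  60  59  58  60  55  67  96 137]
 [126  79  57  60  53  61  61  58  59  63  59  62  60  97 139]
 [123  77  57  56  59  59  62  63  64  60  59  62  70 110 148]
 [129  79  57  53  60  60  61  58  59  58  58  56  80 128 157]
 [141  88  58  52  57  57  59  57  59  58  55  61  97 146 164]
 [153 111  67  53  47  51  58  56  55  55  51  71 119 163 171]
 [168 134  90  57  54  45  47  49  51  53  70 103 146 172 170]]
(array([334.5333, 175.52  ]), 150.0, (329, 168, 12, 16)) (array([343.6476, 296.8811]), 227.0, (335, 287, 20, 22))
top tri [0.6975 0.0638 0.0677] plane.076 [0.6953 0.0634 0.076 ] scene .056 [0.6962 0.0652 0.056 ]
hinge [0.5578 0.0419 0.031 ]
0.13913643015316643 0.15488375781455685
0.1403229597506637 0.16674458101792994
orange [0.6346 0.2005 0.118 ]
orange scene [0.6348 0.201  0.108 ]
target [0.5758 0.2638] start [0.6343 0.2003]
```

>>> carry_out:
  increments:
    - [[0.17, -0.2, 0], 0.011, 1]
    - [[0.17, -0.2, 0], 0.011, 1]
    - [[0.17, -0.2, 0], 0.011, 1]
    - [[0.17, -0.2, 0], 0.011, 1]
    - [[0.17, -0.2, 0], 0.011, 1]
    - [[0.17, -0.2, 0], 0.011, 1]
    - [[0.17, -0.2, 0], 0.011, 1]
    - [[0.17, -0.2, 0], 0.011, 1]

```text
time_s: 0.9
tool_pos: [0.4451, 0.3624, 0.2919]
ee_rot: [-0.0, -0.088, 0.996, -0.0]
force: [-0.5, 0.7, 0.3]
gripper_width: 0.0869
grip_force: 0.0
```

>>> carry_out:
  increments:
    - [[0.17, -0.2, -0.05], 0, 1]
    - [[0.17, -0.2, -0.05], 0, 1]
    - [[0.17, -0.2, -0.05], 0, 1]
    - [[0.17, -0.2, -0.05], 0, 1]
    - [[0.17, -0.2, -0.05], 0, 1]
    - [[0.17, -0.2, -0.05], 0, 1]
    - [[0.1, -0.2, 0], 0, 1]
    - [[0, 0, 0], 0, 1]

```text
time_s: 1.7
tool_pos: [0.6145, 0.1466, 0.2463]
ee_rot: [-0.0, -0.082, 0.997, -0.002]
force: [1.2, -0.2, -0.1]
gripper_width: 0.0875
grip_force: 0.0
```

```bash
cat >> h.py <<'E'
from scipy.spatial.transform import Rotation as Ro
def wrist():
    from station import monitor
    s=monitor.read_state(); im,d=imaging.grab_frame("wrist"); c=imaging.camera_info("wrist")
    q=s["ee_rot"]; M=np.eye(4); M[:3,:3]=Ro.from_quat([*q[1:],q[0]]).as_matrix(); M[:3,3]=s["tool_pos"]
    return s,im,d,c["camera_matrix"],M@c["tool_from_camera"]
def wplane(K,W,uv,z):
    d=W[:3,:3]@np.linalg.inv(K)@np.array([*uv,1.]); o=W[:3,3]; return o+d*(z-o[2])/d[2]
def wproj(K,W,X):
    p=K@((np.linalg.inv(W)@np.array([*X,1.]))[:3]); return p[:2]/p[2]
def line_deg(s):
    q=s["ee_rot"]; y=Ro.from_quat([*q[1:],q[0]]).as_matrix()[:,1]; return np.degrees(np.arctan2(y[1],y[0]))
E
python3 - <<'E'
from h import *
np.set_printoptions(precision=4,suppress=True)
s,im,d,K,W=wrist(); print(s["time_s"],s["tool_pos"],line_deg(s),s["joints"],s["force"])
np.savez("w1.npz",im=im,d=d,W=W); cv2.imwrite("pics/w1.png",im[:,:,::-1])
print("expect knob",wproj(K,W,(.6955,.064,.076)),"hinge",wproj(K,W,(.558,.042,.031)),"plunger",wproj(K,W,(.6345,.2005,.124)))
E
```

```text
1.7 [0.6145 0.1466 0.2463] 99.44654113779768 [-0.4689  0.3079  0.2349  1.5698 -0.0691  1.2737  1.5114] [ 1.2022 -0.2221 -0.1383]
expect knob [207.2868 326.8431] hinge [210.5752 145.4091] plunger [403.3912 310.5876]
```

View pics/w1.png

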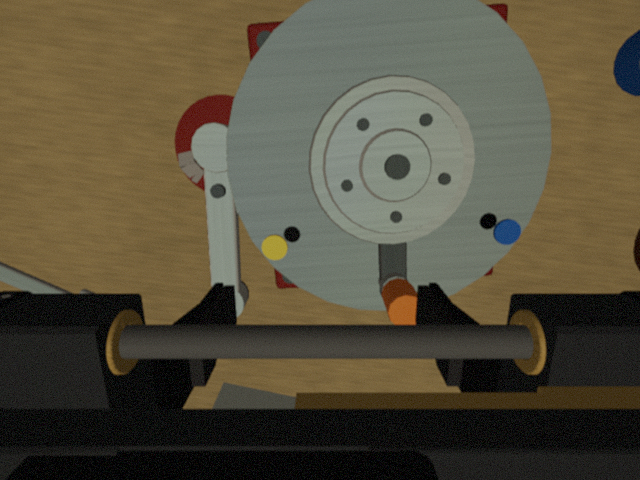

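The wrist view shows the hinge at (212,147), hub centre (397,167), blue (507,231), yellow (274,247) and the plunger at (402,305). The leg knob is hidden behind a finger. These agree with the projections to about 2 px. I'll refine the values with one script.

```bash
python3 - <<'E'
from h import *
np.set_printoptions(precision=4,suppress=True)
z=np.load("w1.npz"); im,W,d=z["im"],z["W"],z["d"]; K=imaging.camera_info("wrist")["camera_matrix"]
B=blob(im,(100,120,60),(125,255,255),(507,231),20);Y=blob(im,(20,150,120),(32,255,255),(274,247),20)
b=wplane(K,W,B[0],.065);y=wplane(K,W,Y[0],.065);ax=wplane(K,W,(397,167),.102);hg=wplane(K,W,(212,147),.031)
print(B[0],Y[0],"blue",b,"yel",y,"axis",ax,"hinge",hg)
# height by two views (top camera + wrist)
Kt,Rt,tt=cam("top"); Wi=np.linalg.inv(W)
def t2(a,w):
    X=cv2.triangulatePoints(Kt@np.c_[Rt,tt],K@Wi[:3],np.array(a,float).reshape(2,1),np.array(w,float).reshape(2,1)).ravel();return X[:3]/X[3]
print("tri blue",t2((221.23,237.95),B[0]),"yel",t2((313.28,213.88),Y[0]),"hub",t2((273.75,255),(397,167)),"hinge",t2((347.25,249.5),(212,147)))
for p in(b,y): v=p-ax; print(np.hypot(*v[:2]),np.arctan2(v[1],v[0]))
# leg direction
print("leg end", wplane(K,W,(230,300),.03))
k=np.array([.6957,.0645]);v=k-hg[:2];print("leg",np.hypot(*v),np.arctan2(v[1],v[0]))
E
```

```text
[506.6959 231.4288] [274.2942 246.8337] blue [0.5825 0.2818 0.065 ] yel [0.6241 0.1073 0.065 ] axis [0.5476 0.1812 0.102 ] hinge [0.5591 0.0432 0.031 ]
tri blue [0.5825 0.2801 0.0681] yel [0.6255 0.1064 0.0597] hub [0.5466 0.1783 0.1167] hinge [0.5585 0.0416 0.0255]
0.10644130272849703 1.237319591452279
0.10633840315267794 -0.7681787196866229
leg end [0.692 0.07  0.03 ]
leg 0.13828473489454715 0.15433140348046204
```

>>> carry_out:
  increments:
    - [[0.18, -0.18, 0], 0, 1]
    - [[0.18, -0.18, 0], 0, 1]
    - [[0.18, -0.18, 0], 0, 1]
    - [[0, 0, 0], 0, 1]
    - [[0, 0, 0], 0, 1]
    - [[0, 0, 0], 0, 1]

```text
time_s: 2.35
tool_pos: [0.6926, 0.0755, 0.247]
ee_rot: [-0.0, -0.088, 0.996, 0.001]
force: [0.1, -0.6, -0.5]
gripper_width: 0.0869
grip_force: 0.0
```

>>> carry_out:
  increments:
    - [[0.02, -0.06, -0.1], 0, 1]
    - [[0, 0, -0.2], 0, 1]
    - [[0, 0, -0.1], 0, 1]
    - [[0, 0, 0], 0, 1]
    - [[0, 0, 0], 0, 1]

```text
time_s: 2.85
tool_pos: [0.6962, 0.0645, 0.1872]
ee_rot: [-0.0, -0.087, 0.996, 0.0]
force: [0.1, 1.1, 1.8]
gripper_width: 0.0872
grip_force: 0.0
```

```bash
python3 - <<'E'
from h import *
np.set_printoptions(precision=4,suppress=True)
s,im,d,K,W=wrist(); print(s["time_s"],s["tool_pos"],line_deg(s),s["force"])
cv2.imwrite("pics/w2.png",im[:,:,::-1])
print("expect knob",wproj(K,W,(.6955,.064,.076)),"hinge",wproj(K,W,(.558,.042,.031)),"plunger",wproj(K,W,(.6345,.2005,.124)))
E
```

```text
2.85 [0.6962 0.0645 0.1872] 100.02368809092799 [0.0781 1.0918 1.772 ]
expect knob [324.0214 273.2399] hinge [327.6591  31.0778] plunger [654.3969 232.9343]
```

View pics/w2.png

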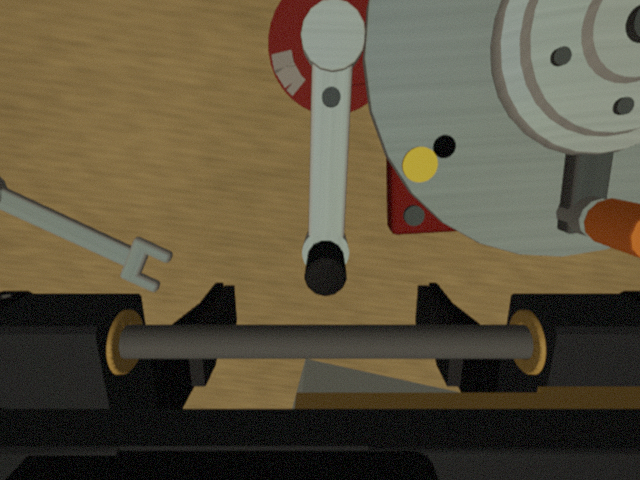

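The leg knob top is at (325,271), within 2 px of the prediction of (324,273), and centred between the fingers. The wrench end at (170,255) is clear. I'll go down and close gently.

>>> carry_out:
  increments:
    - [[0, 0, -0.15], 0, 1]
    - [[0, 0, -0.2], 0, 1]
    - [[0, 0, -0.15], 0, 1]
    - [[0, 0, 0], 0, 1]
    - [[0, 0, 0], 0, 0.2]
    - [[0, 0, 0], 0, 0.2]
    - [[0, 0, 0], 0, 0.2]
    - [[0, 0, 0], 0, 0.2]
  force: 10

```text
time_s: 3.7
tool_pos: [0.6971, 0.064, 0.1138]
ee_rot: [0.001, -0.087, 0.996, 0.0]
force: [0.3, -0.6, -0.1]
gripper_width: 0.0629
grip_force: 0.0
```

```bash
python3 - <<'E'
import numpy as np
h=np.array([.5585,.0425]);R=.140;a0=.155;n=16
a=np.linspace(a0,-1.265-.01,n+1);P=h+R*np.c_[np.cos(a),np.sin(a)]
D=np.diff(P,axis=0)/.15;print(np.round(D,3).tolist(),"twist",np.diff(a)[0]/2/np.pi,np.degrees(np.diff(a)[0]),P[0],P[-1])
E
```

```text
[[0.009, -0.083], [0.002, -0.083], [-0.006, -0.083], [-0.013, -0.082], [-0.02, -0.081], [-0.028, -0.079], [-0.034, -0.076], [-0.041, -0.073], [-0.047, -0.069], [-0.053, -0.064], [-0.059, -0.059], [-0.064, -0.054], [-0.068, -0.048], [-0.072, -0.041], [-0.076, -0.035], [-0.079, -0.028]] twist -0.014224473038838146 -5.120810293981733 [0.69682161 0.06411321] [ 0.59931024 -0.09141984]
```

>>> carry_out:
  increments:
    - [[0, 0, 0], 0, 0.2]
    - [[0, 0, 0], 0, 0.2]
    - [[0, 0, 0], 0, 0.2]
    - [[0, 0, 0], 0, 0.2]
    - [[0, 0, 0], 0, 0.2]
    - [[0, 0, 0], 0, 0.2]
    - [[0, 0, 0], 0, 0.2]
    - [[0, 0, 0], 0, 0.2]

```text
time_s: 4.5
tool_pos: [0.6964, 0.0639, 0.1122]
ee_rot: [-0.0, -0.087, 0.996, 0.0]
force: [1.1, -0.1, 0.2]
gripper_width: 0.0259
grip_force: 10.0
```

Gripped at 26 mm with 10 N. Now I'll swing the leg.

>>> carry_out:
  increments:
    - [[0.009, -0.083, 0], -0.0142, 0.2]
    - [[0.002, -0.083, 0], -0.0142, 0.2]
    - [[-0.006, -0.083, 0], -0.0142, 0.2]
    - [[-0.013, -0.082, 0], -0.0142, 0.2]
    - [[-0.02, -0.081, 0], -0.0142, 0.2]
    - [[-0.028, -0.079, 0], -0.0142, 0.2]
    - [[-0.034, -0.076, 0], -0.0142, 0.2]
    - [[-0.041, -0.073, 0], -0.0142, 0.2]

```text
time_s: 5.3
tool_pos: [0.6762, -0.0294, 0.1123]
ee_rot: [-0.001, 0.268, 0.964, 0.002]
force: [-1.4, 7.9, 0.1]
gripper_width: 0.0255
grip_force: 10.0
```

>>> carry_out:
  increments:
    - [[-0.047, -0.069, 0], -0.0142, 0.2]
    - [[-0.053, -0.064, 0], -0.0142, 0.2]
    - [[-0.059, -0.059, 0], -0.0142, 0.2]
    - [[-0.064, -0.054, 0], -0.0142, 0.2]
    - [[-0.068, -0.048, 0], -0.0142, 0.2]
    - [[-0.072, -0.041, 0], -0.0142, 0.2]

```text
time_s: 5.9
tool_pos: [0.6272, -0.0734, 0.1124]
ee_rot: [0.002, 0.511, 0.86, 0.007]
force: [13.8, 15.0, -9.7]
gripper_width: 0.045
grip_force: 10.0
```

>>> carry_out:
  increments:
    - [[-0.076, -0.035, 0], -0.0142, 0.2]
    - [[-0.079, -0.028, 0], -0.0142, 0.2]
    - [[0, 0, 0], 0, 0.2]
    - [[0, 0, 0], 0, 0.2]

```text
time_s: 6.3
tool_pos: [0.605, -0.0816, 0.1129]
ee_rot: [0.002, 0.583, 0.813, 0.007]
force: [16.8, 14.4, -9.7]
gripper_width: 0.0813
grip_force: 10.1
```

The fingers were pushed open to 81 mm, so the knob lags behind them. I'll look before doing anything more.

```bash
python3 - <<'E'
from h import *
np.set_printoptions(precision=4,suppress=True)
s,im,d,K,W=wrist(); print(s["time_s"],s["tool_pos"],line_deg(s),s["force"],s["gripper_width"])
sc,_=imaging.grab_frame("scene")
print("hinge",wproj(K,W,(.5585,.0425,.031)),"end",wproj(K,W,(.6,-.091,.076)))
c=cv2.resize(sc[170:390,190:450],None,fx=2.1,fy=2.1)
cv2.imwrite("pics/w3.png",np.hstack([cv2.resize(im[:,:,::-1],(400,300)),cv2.resize(c[:,:,::-1],(355,300))]))
E
```

```text
6.3 [ 0.605  -0.0816  0.1129] 18.68745583855431 [16.7822 14.4418 -9.736 ] 0.08125124968318286
hinge [313.4653   1.6504] end [306.2572 356.9676]
```

View pics/w3.png

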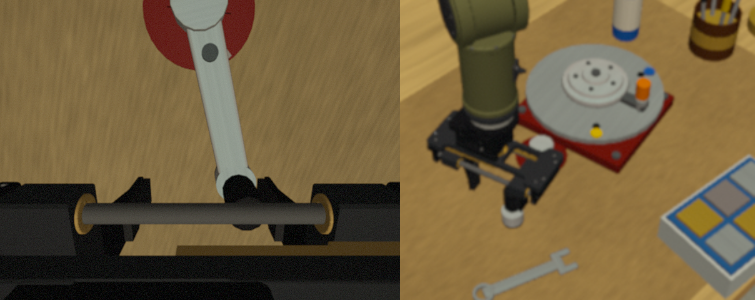

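In the left view the knob top is at about (242,190), against the trailing (right) finger. The leg is roughly 0.24 rad short of home, near the crest. A firmer grip will draw it forward to the centre.

>>> carry_out:
  increments:
    - [[0, 0, 0], 0, 0.2]
    - [[0, 0, 0], 0, 0.2]
    - [[0, 0, 0], 0, 0.2]
    - [[0, 0, 0], 0, 0.2]
  force: 35

```text
time_s: 6.8
tool_pos: [0.6022, -0.0914, 0.1127]
ee_rot: [0.003, 0.587, 0.81, 0.003]
force: [15.1, 1.7, -10.7]
gripper_width: 0.0263
grip_force: 7.4
```

>>> carry_out:
  increments:
    - [[0, 0, 0], 0, 0.6]
    - [[0, 0, 0], 0, 0.6]
    - [[0, 0, 0], 0, 0.6]
    - [[0, 0, 0], 0, 0.6]
    - [[0, 0, 0], 0, 0.6]

```text
time_s: 7.3
tool_pos: [0.5987, -0.0921, 0.1121]
ee_rot: [-0.0, 0.587, 0.81, -0.0]
force: [-0.9, -0.5, 0.8]
gripper_width: 0.051
grip_force: 0.0
```

>>> carry_out:
  increments:
    - [[0, 0, 0.2], 0, 0.6]
    - [[0, 0, 0.3], 0, 0.6]
    - [[0, 0, 0.3], 0, 0.6]
    - [[0, 0, 0.2], 0, 0.8]
    - [[0, 0, 0], 0, 0.8]
    - [[0, 0, 0], 0, 0.8]

```text
time_s: 7.9
tool_pos: [0.5991, -0.0919, 0.2627]
ee_rot: [0.0, 0.587, 0.81, 0.0]
force: [0.4, 0.5, -0.3]
gripper_width: 0.0668
grip_force: 0.0
```

```bash
python3 - <<'E'
from h import *
np.set_printoptions(precision=4,suppress=True)
s,im,d,K,W=wrist(); print(s["time_s"],s["tool_pos"],line_deg(s),s["force"],s["gripper_width"])
print("hinge",wproj(K,W,(.5585,.0425,.031)),"knob home",wproj(K,W,(.6,-.091,.076)))
tp,_=imaging.grab_frame("top")
cv2.imwrite("pics/w4.png",np.hstack([cv2.resize(im[:,:,::-1],(400,300)),cv2.resize(tp[130:350,200:490,::-1],(395,300))]))
np.savez("w4.npz",im=im,W=W,tp=tp)
E
```

```text
7.9 [ 0.5991 -0.0919  0.2627] 18.180241141079602 [ 0.4256  0.4584 -0.329 ] 0.066808908872908
hinge [330.1505  57.8747] knob home [327.5802 240.5626]
```

View pics/w4.png

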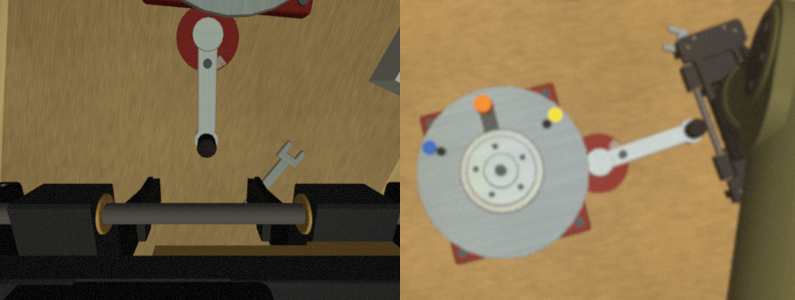

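The leg is out: the wrist view has hinge (333,56) and knob (330,232) in full-image pixels, and the top crop agrees. I'll check its angle numerically. The plunger and markers haven't moved.

```bash
python3 - <<'E'
from h import *
np.set_printoptions(precision=4,suppress=True)
z=np.load("w4.npz"); im,W,tp=z["im"],z["W"],z["tp"]; K=imaging.camera_info("wrist")["camera_matrix"]
B=blob(im,(0,0,0),(180,255,70),(330,232),25); print(B)
hp=wplane(K,W,(333,56),.031)
x,y,w,h=B[2]; k=wplane(K,W,(x+w/2-.5,y+h-w/2),.076); v=k-hp; print(hp,k,np.hypot(*v[:2]),np.arctan2(v[1],v[0]))
# same, from the start view of the leg (w2-like) -> swing; top view
O=blob(tp,(5,170,120),(16,255,255),(261,206),14); print("orange top",O[0])
k2=plane("top",(200+694*290/395,130+127*220/300),.076);hg=plane("top",(200+599*290/395-400*290/395+400*290/395,1),.031)
u=lambda X,Y:(200+(X-400)*290/395,130+Y*220/300)
k2=plane("top",u(695,127),.076);h2=plane("top",u(600,162),.031);v=k2-h2;print("top",k2,h2,np.hypot(*v[:2]),np.arctan2(v[1],v[0]))
E
```

```text
(array([330.1896, 232.7669]), 944.0, (315, 214, 31, 38))
[0.5602 0.0445 0.031 ] [ 0.6008 -0.0873  0.076 ] 0.1378594929840821 -1.2723781893340025
orange top [260.6435 206.3304]
top [ 0.602  -0.0863  0.076 ] [0.5592 0.0427 0.031 ] 0.13593218993725767 -1.2499895678430715
```

The leg measures about -1.26 rad in world, which is 1.5 rad from the stand's x (yaw 0.24), so it is home. Next is the plunger at (0.6345, 0.2007), with a tangential closing line at 103.7°.

>>> carry_out:
  increments:
    - [[0.02, 0.163, 0], 0.0198, 0.8]
    - [[0.02, 0.163, 0], 0.0198, 0.8]
    - [[0.02, 0.163, 0], 0.0198, 0.8]
    - [[0.02, 0.163, 0], 0.0198, 0.8]
    - [[0.02, 0.163, 0], 0.0198, 0.8]
    - [[0.02, 0.163, 0], 0.0198, 0.8]

```text
time_s: 8.6
tool_pos: [0.6162, 0.0559, 0.2601]
ee_rot: [-0.002, 0.248, 0.969, -0.001]
force: [0.4, 0.3, -0.3]
gripper_width: 0.0695
grip_force: 0.0
```

>>> carry_out:
  increments:
    - [[0.02, 0.163, 0], 0.0198, 0.8]
    - [[0.02, 0.163, 0], 0.0198, 0.8]
    - [[0.02, 0.163, 0], 0.0198, 0.8]
    - [[0.02, 0.163, 0], 0.0198, 0.8]
    - [[0.02, 0.163, 0], 0.0198, 0.8]
    - [[0.02, 0.163, 0], 0.0198, 0.8]
    - [[0, 0, 0], 0, 0.8]
    - [[0, 0, 0], 0, 0.8]

```text
time_s: 9.4
tool_pos: [0.6343, 0.2015, 0.2602]
ee_rot: [-0.002, -0.119, 0.993, -0.001]
force: [-0.4, -1.0, -0.6]
gripper_width: 0.0699
grip_force: 0.0
```

```bash
python3 - <<'E'
from h import *
np.set_printoptions(precision=4,suppress=True)
s,im,d,K,W=wrist(); print(s["time_s"],s["tool_pos"],line_deg(s),s["joints"],s["gripper_width"])
cv2.imwrite("pics/w5.png",im[:,:,::-1])
print("exp plunger top",wproj(K,W,(.6345,.2007,.124)))
a=wproj(K,W,(.6345,.2007,.124)).astype(int)
B=blob(im,(5,150,60),(16,255,255),tuple(map(int,a)),50);print(B)
E
```

```text
9.4 [0.6343 0.2015 0.2602] 103.68190033936968 [-0.5779  0.3765  0.3021  1.4606 -0.1122  1.3251  1.5416] 0.06987341356867768
exp plunger top [323.6163 261.7782]
(array([325.8031, 257.6645]), 1219.0, (309, 236, 35, 44))
```

View pics/w5.png

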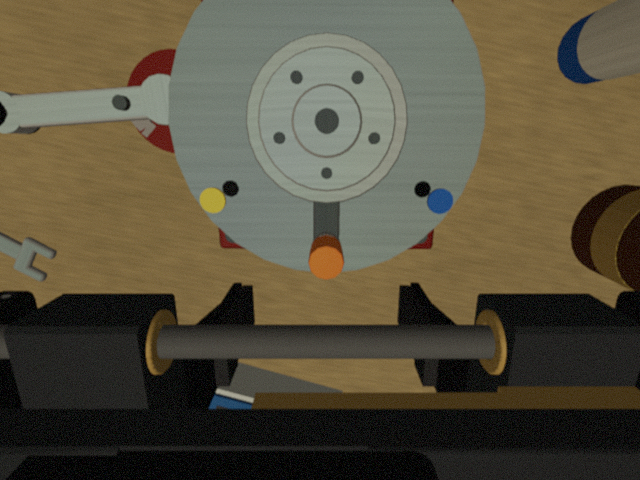

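The plunger top is at (326,262) against a prediction of (324,262), so the fingers are centred. I'll go down to grasp z = 0.114 and close.

>>> carry_out:
  increments:
    - [[0, 0, -0.2], 0, 0.8]
    - [[0, 0, -0.25], 0, 0.8]
    - [[0, 0, -0.18], 0, 0.8]
    - [[0, 0, 0], 0, 0.15]
    - [[0, 0, 0], 0, 0.15]
    - [[0, 0, 0], 0, 0.15]
    - [[0, 0, 0], 0, 0.15]
    - [[0, 0, 0], 0, 0.15]
  force: 30

```text
time_s: 10.25
tool_pos: [0.6358, 0.2017, 0.1694]
ee_rot: [0.001, -0.119, 0.993, 0.0]
force: [-0.2, 0.5, -0.3]
gripper_width: 0.0373
grip_force: 0.0
```

>>> carry_out:
  increments:
    - [[0, 0, 0], 0, 0.15]
    - [[0, 0, 0], 0, 0.15]
    - [[0, 0, 0], 0, 0.15]
    - [[0, 0, 0], 0, 0.15]
    - [[0, 0, 0], 0, 0.15]

```text
time_s: 10.75
tool_pos: [0.6352, 0.2018, 0.1683]
ee_rot: [0.0, -0.119, 0.993, 0.0]
force: [-0.7, -0.2, 2.8]
gripper_width: 0.023
grip_force: 30.0
```

```bash
python3 - <<'E'
import numpy as np
h=np.array([.547,.1797]);R=.09;n=12
a=np.linspace(.237,1.237,n+1);P=h+R*np.c_[np.cos(a),np.sin(a)]
print(np.round(np.diff(P,axis=0)/.15,3).tolist(),1/n/2/np.pi,P[0],P[-1])
E
```

```text
[[-0.014, 0.048], [-0.018, 0.047], [-0.022, 0.045], [-0.025, 0.043], [-0.029, 0.041], [-0.032, 0.038], [-0.035, 0.036], [-0.038, 0.033], [-0.041, 0.029], [-0.043, 0.026], [-0.045, 0.022], [-0.047, 0.018]] 0.01326291192432461 [0.6344842  0.20083088] [0.5764869  0.26473248]
```

Gripped at 23 mm with 30 N. Now I'll lift 15 mm.

>>> carry_out:
  increments:
    - [[0, 0, 0.035], 0, 0.15]
    - [[0, 0, 0.035], 0, 0.15]
    - [[0, 0, 0.035], 0, 0.15]
    - [[0, 0, 0], 0, 0.15]
    - [[0, 0, 0], 0, 0.15]

```text
time_s: 11.25
tool_pos: [0.6352, 0.2017, 0.1834]
ee_rot: [0.0, -0.119, 0.993, 0.0]
force: [3.3, 1.1, -5.3]
gripper_width: 0.023
grip_force: 30.0
```

It lifted 15 mm with about 5 N of spring pull. Turning by 1.0 rad.

>>> carry_out:
  increments:
    - [[-0.014, 0.048, 0], 0.0133, 0.15]
    - [[-0.018, 0.047, 0], 0.0133, 0.15]
    - [[-0.022, 0.045, 0], 0.0133, 0.15]
    - [[-0.025, 0.043, 0], 0.0133, 0.15]
    - [[-0.029, 0.041, 0], 0.0133, 0.15]
    - [[-0.032, 0.038, 0], 0.0133, 0.15]

```text
time_s: 11.85
tool_pos: [0.6141, 0.2413, 0.1832]
ee_rot: [0.0, -0.364, 0.932, -0.0]
force: [4.1, 1.6, -5.6]
gripper_width: 0.0231
grip_force: 30.0
```

>>> carry_out:
  increments:
    - [[-0.035, 0.036, 0], 0.0133, 0.15]
    - [[-0.038, 0.033, 0], 0.0133, 0.15]
    - [[-0.041, 0.029, 0], 0.0133, 0.15]
    - [[-0.043, 0.026, 0], 0.0133, 0.15]
    - [[-0.045, 0.022, 0], 0.0133, 0.15]
    - [[-0.047, 0.018, 0], 0.0133, 0.15]
    - [[0, 0, 0], 0, 0.15]
    - [[0, 0, 0], 0, 0.15]

```text
time_s: 12.65
tool_pos: [0.5766, 0.2658, 0.1833]
ee_rot: [-0.0, -0.581, 0.814, 0.0]
force: [2.2, 1.9, -5.7]
gripper_width: 0.0234
grip_force: 30.0
```

```bash
python3 - <<'E'
from h import *
np.set_printoptions(precision=4,suppress=True)
s,im,d,K,W=wrist(); print(s["time_s"],s["tool_pos"],line_deg(s),s["joints"],s["gripper_width"],s["force"])
cv2.imwrite("pics/w6.png",im[:,:,::-1])
p=s["tool_pos"][:2]-np.array([.547,.1797]); print("angle",np.arctan2(p[1],p[0])-.236,np.hypot(*p))
h=cv2.cvtColor(im,cv2.COLOR_RGB2HSV)
for n,lo,hi in(("blue",(100,120,60),(125,255,255)),("yellow",(20,150,120),(32,255,255))):
    m=cv2.inRange(h,np.array(lo),np.array(hi))
    for c in cv2.findContours(m,0,1)[0]:
        if cv2.contourArea(c)>100: (u,v),r=cv2.minEnclosingCircle(c); print(n,u,v,r,wplane(K,W,(u,v),.065))
E
```

```text
12.65 [0.5766 0.2658 0.1833] 161.0943701968302 [-0.5512  0.358   0.0962  1.6271 -0.0373  1.1584  2.3655] 0.02336484604409013 [ 2.2179  1.9249 -5.6891]
angle 1.0038910801222962 0.09101932395675431
blue 540.5 304.5 26.542518615722656 [0.4559 0.3322 0.065 ]
yellow 133.92079162597656 19.841583251953125 22.648548126220703 [0.6245 0.1073 0.065 ]
```

View pics/w6.png

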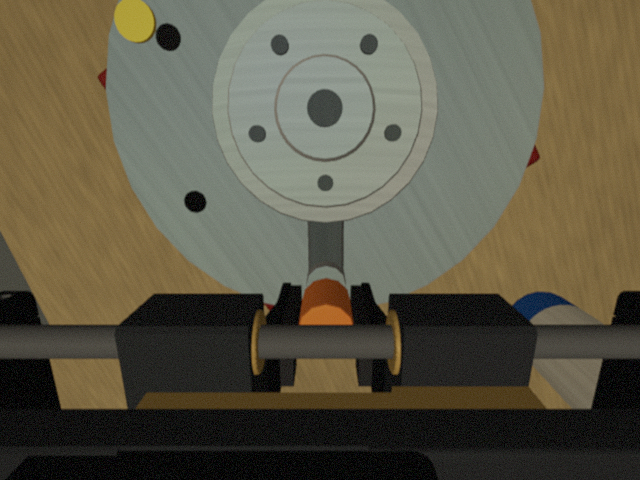

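The head is at the blue hole (measured 1.004 rad). The wrist view shows the hub, the middle hole now empty at (195,202), the knob at (326,300) and the can base at the right, well below the gripper body. I'll lower slightly, then let the spring drop the pin.

>>> carry_out:
  increments:
    - [[0, 0, -0.025], 0, 0.15]
    - [[0, 0, -0.025], 0, 0.15]
    - [[0, 0, -0.02], 0, 0.15]
    - [[0, 0, 0], 0, 0.15]
    - [[0, 0, 0], 0, 0.15]

```text
time_s: 13.2
tool_pos: [0.5767, 0.2657, 0.173]
ee_rot: [0.0, -0.582, 0.813, 0.0]
force: [1.5, 3.3, -4.0]
gripper_width: 0.0229
grip_force: 30.0
```

The lift is now about 5 mm and the spring still pulls down, so the pin is in the hole. I'll lower the rest of the way and release.

>>> carry_out:
  increments:
    - [[0, 0, -0.02], 0, 0.15]
    - [[0, 0, -0.01], 0, 0.15]
    - [[0, 0, 0], 0, 0.15]
    - [[0, 0, 0], 0, 0.5]
    - [[0, 0, 0], 0, 0.5]
    - [[0, 0, 0], 0, 0.5]
    - [[0, 0, 0], 0, 0.5]
    - [[0, 0, 0], 0, 0.5]

```text
time_s: 14.0
tool_pos: [0.5767, 0.2653, 0.1687]
ee_rot: [-0.0, -0.582, 0.813, -0.0]
force: [-0.3, 0.4, 0.7]
gripper_width: 0.0429
grip_force: 0.0
```

>>> carry_out:
  increments:
    - [[0, 0, 0.1], 0, 0.5]
    - [[0, 0, 0.25], 0, 0.5]
    - [[0, 0, 0.25], 0, 0.5]
    - [[0, -0.1, 0.25], 0, 0.5]
    - [[0, -0.25, 0], 0, 0.5]
    - [[0, -0.25, 0], 0, 0.5]
    - [[0, -0.25, 0], 0, 0.5]
    - [[0, -0.25, 0], 0, 0.5]

```text
time_s: 14.8
tool_pos: [0.5766, 0.099, 0.2976]
ee_rot: [0.001, -0.582, 0.813, -0.0]
force: [0.8, -0.2, 0.4]
gripper_width: 0.0434
grip_force: 0.0
```

>>> carry_out:
  increments:
    - [[0, -0.25, 0], 0, 0.5]
    - [[0, -0.25, 0], 0, 0.5]
    - [[0, -0.25, 0], 0, 0.5]
    - [[0, -0.25, 0], 0, 0.5]
    - [[0, -0.25, 0], 0, 0.5]
    - [[0, -0.25, 0], 0, 0.5]
    - [[0, 0, 0], 0, 0.5]
    - [[0, 0, 0], 0, 0.5]

```text
time_s: 15.6
tool_pos: [0.5778, -0.0265, 0.2858]
ee_rot: [-0.011, -0.581, 0.814, 0.003]
force: [-0.1, 0.8, 0.1]
gripper_width: 0.0434
grip_force: 0.0
```

```bash
python3 - <<'E'
from h import *
from station import monitor
np.set_printoptions(precision=4,suppress=True)
s=monitor.read_state(); print(s["time_s"],s["tool_pos"],s["force"])
T,_=imaging.grab_frame("top");S,_=imaging.grab_frame("scene")
exp=(.547+.09*np.cos(1.236),.1797+.09*np.sin(1.236))
for z in (.110,.120):
  for n in("top","scene"):
    K,R,t=cam(n);p=K@(R@np.array([*exp,z])+t);print(n,z,p[:2]/p[2])
K,R,t=cam("top");p=K@(R@np.array([*exp,.12])+t);a=tuple(int(x) for x in p[:2]/p[2])
K,R,t=cam("scene");p=K@(R@np.array([*exp,.11])+t);b=tuple(int(x) for x in p[:2]/p[2])
lo,hi=(5,170,120),(16,255,255)
A=blob(T,lo,hi,a,16);B=blob(S,lo,hi,b,16);X=tri(A[0],B[0]);print(A,B,X,"start was .6355 .2010 .1085")
print("angle",np.arctan2(X[1]-.1797,X[0]-.547)-.236)
cv2.imwrite("pics/f.png",np.hstack([cv2.resize(T[100:350,80:490,::-1],(440,268)),cv2.resize(S[130:380,230:480,::-1],(268,268))]))
E
```

```text
15.6 [ 0.5778 -0.0265  0.2858] [-0.0767  0.8036  0.0514]
top 0.11 [225.8864 239.4632]
scene 0.11 [367.5149 208.8817]
top 0.12 [224.9983 239.075 ]
scene 0.12 [367.9058 205.6467]
(array([225.7281, 239.1842]), 114.0, (220, 234, 13, 11)) (array([367.6122, 208.7143]), 147.0, (363, 201, 11, 16)) [0.5769 0.2648 0.1107] start was .6355 .2010 .1085
angle 0.9964825195028968
```

View pics/f.png

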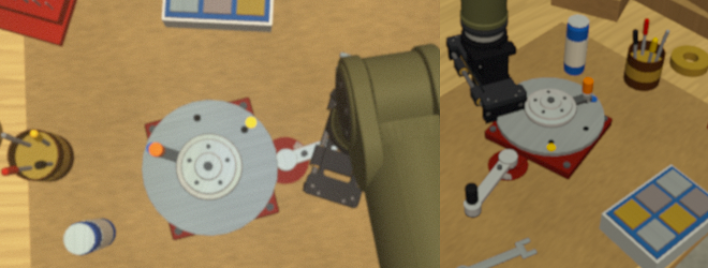

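The final views show the plunger beside the blue marker (top crop (157,150), scene crop (588,86)), the leg out, and the can, tin and wrench in place. I'll confirm the plunger height using depth from before and after.

```bash
python3 - <<'E'
from h import *
from station import monitor
np.set_printoptions(precision=4,suppress=True)
lo,hi=(5,170,120),(16,255,255)
def top(n,im,d,near):
    c,_,_=blob(im,lo,hi,near,16); K,R,t=cam(n); u,v=map(int,np.round(c))
    if n=="scene": v-=4
    z=np.median(d[v-1:v+2,u-1:u+2]); return R.T@(np.linalg.inv(K)@np.array([u,v,1.])*z-t)
for n,a,b in(("top",(261,206),(226,239)),("scene",(367,236),(368,209))):
    z0=np.load(f"{n}0.npz"); im,d=imaging.grab_frame(n)
    print(n,top(n,z0["im"],z0["d"],a),top(n,im,d,b))
    df=cv2.absdiff(z0["im"],im).max(2)
    for k,(x,y,w,h) in (dict(can=(135,300,55,40),tin=(78,218,72,52)) if n=="top" else dict(can=(344,142,28,60),tin=(398,148,46,66),wr=(240,350,82,44))).items(): print(k,(df[y:y+h,x:x+w]>50).sum())
print(monitor.read_state()["time_s"],monitor.read_state()["joint_vel"])
E
```

```text
top [0.6343 0.1993 0.1232] [0.5764 0.2624 0.1235]
can 0
tin 0
scene [0.6353 0.1968 0.1228] [0.5771 0.2641 0.1226]
can 0
tin 0
wr 0
15.8 [-0.0045  0.0013 -0.0071  0.0003  0.0043 -0.001  -0.    ]
```

The plunger top reads 0.123 m in both cameras, the same as at the start, so it is fully home. The can, tin and wrench are unmoved. Handing in.

```bash
python3 -c "
from station import job
print(job.finish_job())"
```

```text
the job is handed in; nothing more can be done
None
```

The job is handed in: the leg is snapped home at the end of its swing, the hub is turned to the blue-marker hole with the plunger fully down, and the can, tin and wrench are undisturbed (about 16 s of the 54 s used).

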